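# Hang the round gauge head inside the small cabinet

### The job

Take the green pump head with the round dial gauge, lower it through the framed opening in the top of the small grey cabinet, and hang it by its bail on the hook inside, without touching the aluminium frame of the opening with the gauge or the gripper. Leave the square-bodied green head standing where it is, and let go so that the gauge hangs still and upright.

Things in the scene. Friction and masses are not known exactly. Their poses are not given: they have to be found in the camera images.
- gauge: Pump head to hang: green plastic, upright, 154 mm tall, 0.15 kg, loose. Origin: centre of its underside, z up. Foot 40 (x) x 56 (y) mm; round body 56 mm across, 28 mm deep, axis x, white dial on +x face, top at z = 62 mm. Above it a bail 60 mm wide (y), 8 mm thick, and on that a grip tab 12 (x) x 22 (y) mm from z = 116 to 154 mm. May hang with the dial either way.
- gauge_bar (a point): Middle of the underside of the gauge's bail bar, 108 mm above the gauge's underside: the point that rests on the hook. Below it the bail's open window, passed through along x, is 44 mm wide (y) and 46 mm high (z = 62 to 108 mm). Axes as the gauge's.
- block_head: Look-alike to leave alone: same green plastic, foot, bail and tab as the gauge, 154 mm tall, loose, but its body is a plain square block 56 mm wide and 28 mm deep, without a dial. Origin: centre of its underside.
- hook: Steel hook fixed inside the cabinet: level bar, 8 mm thick, standing out 75 mm from the wall nearer the robot; its end turns up, 12 mm above the bar's top. Origin: on top of the bar, 45 mm from the wall, 30 mm before the upturned end, 130 mm above the table; put the bail bar here. x runs from the wall along the bar to its end, z up. A gauge hung here is 16 mm clear of the cabinet floor.
- frame: Aluminium frame, 12 mm thick, of the opening in the top of the fixed grey cabinet. Origin: centre of the opening at the frame's top face, 180 mm above the table; axes as the hook's. Opening 145 (x) x 140 (y) mm. In it the hook's origin is at x -42.5, y 0, z -50 mm and its end at x -8.5 mm; the gauge has room to go down at x +33 mm. Cabinet inside: x +-88, y +-95 mm.
Things that resemble listed ones, but are neither listed nor needed, are in the scene too. What is shaped like the gauge but red is not meant.

How it is judged:
At the end, for the whole second after the job is handed in: The round gauge hangs still on the hook, carried by it: its bail bar's middle within 30 mm along, 22 mm across and 12 mm in height of the hook's origin, within 0.3 rad of upright, under 0.05 m/s; the square head stands within 20 mm of its start and within 0.2 rad of upright (x of gauge_bar in the frame of hook between -0.03 and 0.03 m and y of gauge_bar in the frame of hook between -0.022 and 0.022 m and z of gauge_bar in the frame of hook between -0.012 and 0.012 m and angle between gauge's own z axis and vertical below 0.3 rad and contact force between gauge and hook above 0.4 N and linear speed of gauge below 0.05 m/s and distance of block_head from where it was at the start of the episode below 0.02 m and angle between block_head's own z axis and vertical below 0.2 rad); the robot touches nothing.
It fails at once if the gauge touches the frame of the opening (over 0.5 N) (contact force between gauge and frame above 0.5 N).
It fails at once if the gripper or arm touches the frame of the opening (over 0.5 N) (contact force between any of the fingers, the arm and frame above 0.5 N).
It fails at once if the square-bodied head is moved more than 20 mm or tipped (distance of block_head from where it was at the start of the episode above 0.02 m or angle between block_head's own z axis and vertical above 0.35 rad).
It also fails if it takes over 45 s, if anything falls off the work surface, if the arm or the gripper's body presses on something with over 40 N, if the wrist force passes 120 N, or if a joint passes its speed limit or range.

### The arm

A 6-joint arm with a two-finger parallel gripper is mounted at the origin on the work surface. World frame = base frame: x ahead of the robot, y to its left, z up, the work surface at z = 0. Lengths are in m, angles in rad, forces in N, time in s.
With the tool pointing down it reaches from about 0.375 to 0.975 m from the base axis. Payload 3.8 kg.
Tool frame: the origin (TCP) lies at the very end of the fingers, on their centre line; the grasp point (between the pads) lies 19 mm behind it; z points along the fingers, y is the direction in which the jaws open and shut (so a half turn about z gives the same grasp; the last joint's range is limited). The gripper opens to 85 mm and grips with 20 to 120 N. Pads are 22 mm wide; open, the fingers measure 114 mm over their backs; the gripper's body (76 mm by 85 mm) begins 54 mm behind the grasp point. The pads swing forward as they close: fully open they stand 13 mm farther back than shut.
Start: joints at [1.104, 0.264, 1.604, -0, 1.274, -0.037], TCP at [0.281, 0.614, 0.231] pointing down, gripper open.
Joint ranges: [-2.63, 2.63], [-0.94, 2.18], [0.31, 2.57], [-1.31, 4.45], [0, 2.66], [-2.55, 2.55]. Speed limits (rad/s): [2.57, 2.57, 3.14, 3.14, 3.14, 3.14].

### API

Orientations are given as a rotation vector (axis times angle).
In Python, from workcell import bot, viewer gives the robot as it stands.
- The arm moves only by the tool jog_arm, never from a script. Its argument "motion" is a list of rows, each an object of numbers: "dx", "dy", "dz": the shift along the world's x, y, z in cm; "turn": the turn about the world's z in rad. A call has 1 to 12 rows; each row shifts and turns the commanded pose from where the row before left it; what a row does not reach is not made up. A row lasts 1/12 s, in which the tool goes at most 41.7 mm and 7.16 degrees, less where a joint would pass 70% of its speed; a pose out of reach is approached as far as the arm can. A call is refused whole if a number of a shift passes 4.17 or a number of a turn 0.125, either way. A call with a gripper value outside its range is refused whole. "fingers" is the finger opening in cm, from 0 to 8.54, set as the call begins (left out, the last holds). The fingers move at their own pace and stop on an object; "grip_force" is the grip in N (left out, the last holds). Time passes only in rows, so rows that do not move let the fingers close. It gives the time, the measured TCP pose, the force and the opening at its end, in the units of the state.
- bot.read_state(): the state, without advancing time (a new reading comes with each control period).
- viewer.read_camera(name): name is "scene" or "top" or "wrist"; returns (picture, depth): 480x640x3 uint8, red, green, blue; 480x640 float32, m along the optical axis (not along the pixel's ray), 0 where there is no reading.
- viewer.camera_info(name): a dict with "vertical_fov" (degrees; the focal length in pixels is half the picture's height over the tangent of half this angle, whatever the lens; pixels are square), "cx", "cy" (the principal point, pixels), "R" (3x3) and "t" (3): a world point X has camera coordinates R X + t. Camera axes: x right, y down, z forward; pixel columns grow to the right and rows downward; lengths in m; the calibration is good to about 2 mm. A picture is of the moment at which its call begins: read the wrist's pose just before it. camera_info takes no time and is no camera call; for the wrist camera it gives the pose at the moment of the call.
- bot.finish_job(): hands the job in, once; it reports no verdict.
The state is a dict: "time": time; "q": joint angles; "joint_vel": joint speeds; "joint_torque": joint torques, N m; "tool_pos": TCP position; "tcp_rot": TCP orientation; "wrist_force": force on the tool from outside, world axes, zero at the start; "torque": the same for the moment, N m; "width": opening from 0.0 (shut) to 1.0 (fully open).
Only numpy, scipy, OpenCV 4.12 (cv2) and the standard library are available. Lean on these libraries where they do the work, as an engineer would, in place of code of your own. Each camera call takes 0.05 s, during which the arm holds its last target. There are 200 camera calls.

## Working session

There is one attempt and no reset: what is moved stays moved. The work goes in short steps, Python scripts to look and compute and a tool call to move; the robot and the scene stay as the last step left them, time stands still between calls to the robot, and variables do not carry over. Pictures are saved under pics/ and viewed, about 8 in all and at most 12, crops included, and the job is handed in when it is done.

Besides the shell and the picture viewer there is one more tool, called after ">>>" in YAML: its name, and indented under it one key for each argument. jog_arm: Moves the arm, as the interface text tells. Its arguments: {"type":"object","properties":{"motion":{"type":"array"},"fingers":{"type":"number"},"grip_force":{"type":"number"}},"required":["motion"]}

```bash
mkdir -p pics; cat > h.py <<'E'
import numpy as np, cv2
from workcell import bot, viewer
def cam(n):
    i=viewer.camera_info(n); p,d=viewer.read_camera(n)
    f=240/np.tan(np.radians(i["vertical_fov"])/2)
    return p,d,f,i
def pts(d,f,i):
    v,u=np.mgrid[:480,:640]
    c=np.stack([(u-i["cx"])/f*d,(v-i["cy"])/f*d,d],-1)
    return (c-np.array(i["t"]))@np.array(i["R"])
E
python3 - <<'E'
from h import *
ims=[]
for n in("scene","top"):
    p,d,f,i=cam(n); np.savez(f"{n}.npz",p=p,d=d,P=pts(d,f,i)); cv2.imwrite(f"pics/{n}.png",p[:,:,::-1])
    R=np.array(i["R"]); print(n,f,i["cx"],i["cy"],-R.T@np.array(i["t"]),R[2], i.keys(), (d>0).mean())
s=bot.read_state();print(s)
E
```

```text
scene 503.3194227784087 321.32482130139755 247.39900432509452 [0.9214472  0.48938718 0.76281018] [-0.41495627 -0.57743522 -0.70312151] dict_keys(['vertical_fov', 'cx', 'cy', 'R', 't']) 0.9961653645833334
top 557.6479025702674 324.79355212070516 229.686516564967 [ 0.44189246 -0.0504734   0.9783458 ] [ 0.11840514  0.0031038  -0.99296052] dict_keys(['vertical_fov', 'cx', 'cy', 'R', 't']) 0.995947265625
{'time': 0.1, 'q': array([ 1.10410379e+00,  2.64715677e-01,  1.60529010e+00,  1.89689525e-05,
        1.27365066e+00, -3.68985628e-02]), 'joint_vel': array([-3.72058069e-04, -2.24166755e-03, -4.57739688e-03,  4.96237682e-04,
       -3.02861267e-05, -3.76238569e-05]), 'joint_torque': array([-6.62518642e-05, -5.16709793e+01, -3.68589413e+01, -6.42070495e-05,
        6.34409225e-03, -2.23765710e-05]), 'tool_pos': array([0.28095502, 0.61301383, 0.23003254]), 'tcp_rot': array([-0.66982936, -3.06880799,  0.00313193]), 'wrist_force': array([1.34861305, 0.91675489, 0.47600939]), 'torque': array([-0.00945001, -0.04618073, -0.02031215]), 'width': 1.0026124601360327}
```

View pics/scene.png

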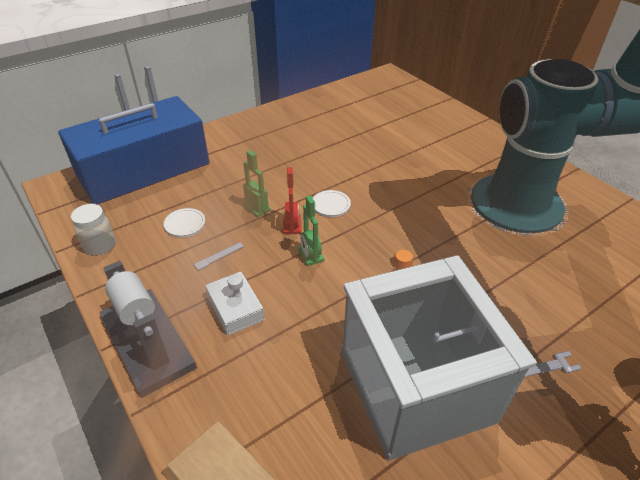

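View pics/top.png

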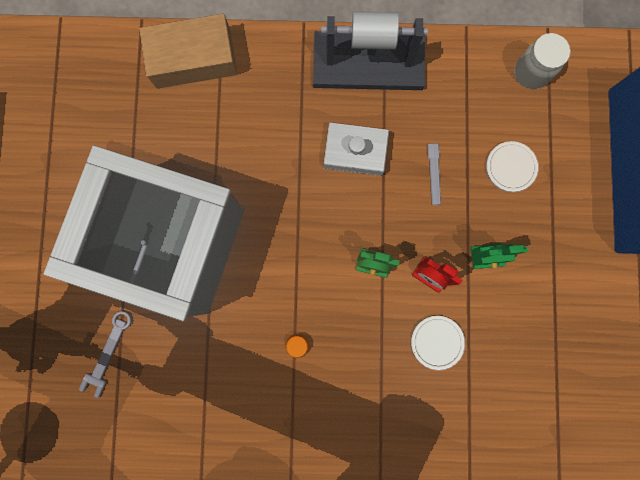

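The scene picture shows a green head at (257,190), a red one at (291,205) and another green one at (311,235), with the cabinet at (440,340). In the top picture the two green heads are at (376,262) and (497,253), and the red one is at (437,273). Next I'll enlarge the heads and measure.

```bash
python3 - <<'E'
from h import *
a=np.load("scene.npz");b=np.load("top.npz")
c1=cv2.resize(a["p"][140:275,225:360],(540,540),interpolation=cv2.INTER_CUBIC)
cv2.imwrite("pics/crop.png",c1[:,:,::-1])
for n,z in(("scene",a),("top",b)):
    P=z["P"]; h=cv2.cvtColor(z["p"],cv2.COLOR_RGB2HSV)
    m=cv2.inRange(h,(40,90,40),(85,255,255))
    k,l,s,c=cv2.connectedComponentsWithStats(m)
    for j in range(1,k):
        if s[j,4]<60: continue
        Q=P[(l==j)&(P[...,2]>0.0)]
        print(n,c[j].round(),s[j,4],"zmax",Q[:,2].max().round(3))
        for lo,hi in((.002,.02),(.02,.06),(.065,.1),(.1,.117),(.12,.15),(.148,.16)):
            q=Q[(Q[:,2]>lo)&(Q[:,2]<hi)]
            if len(q)>5: 
                mr=cv2.minAreaRect((q[:,:2]*1000).astype(np.float32))
                print("  ",lo,len(q),q.mean(0).round(4),mr)
    # frame top
    m=(abs(P[...,2]-.18)<.006)&(h[...,1]<60)&(h[...,2]>120)&(P[...,1]<.3)
    k,l,s,c=cv2.connectedComponentsWithStats(m.astype(np.uint8))
    j=1+np.argmax(s[1:,4]); q=P[l==j]
    print(n,"frame",s[j],q[:,2].mean(),cv2.minAreaRect((q[:,:2]*1000).astype(np.float32)))
    # inner hole
    cs,hi=cv2.findContours((l==j).astype(np.uint8),cv2.RETR_CCOMP,cv2.CHAIN_APPROX_NONE)
    for cc,hh in zip(cs,hi[0]):
        if hh[3]>=0 and len(cc)>100:
            q=np.array([P[v,u] for u,v in cc[:,0]]); q=q[abs(q[:,2]-.18)<.006]
            print("  hole",cv2.minAreaRect((q[:,:2]*1000).astype(np.float32)))
E
```

```text
scene [312. 234.] 640 zmax 0.763
   0.002 90 [ 0.5091 -0.1075  0.0085] ((508.5299987792969, -109.43807983398438), (16.23163604736328, 39.10438537597656), 81.65325927734375)
   0.02 224 [ 0.5085 -0.1158  0.0468] ((502.8565979003906, -128.84359741210938), (59.5761833190918, 26.657114028930664), 73.28461456298828)
   0.065 93 [ 0.5051 -0.1288  0.0815] ((503.9340515136719, -130.0337371826172), (59.559661865234375, 8.18372631072998), 77.5908432006836)
   0.1 61 [ 0.5086 -0.113   0.1116] ((504.7245788574219, -125.78398132324219), (52.29816436767578, 9.347478866577148), 77.40424346923828)
   0.12 66 [ 0.5072 -0.1241  0.1352] ((508.638916015625, -127.64093780517578), (8.985551834106445, 19.75494384765625), 20.723360061645508)
   0.148 47 [ 0.5048 -0.1306  0.1524] ((504.7056884765625, -130.87771606445312), (21.296043395996094, 10.879167556762695), 71.76720428466797)
scene frame [ 344  255  169  153 6521] 0.17950825237222473 ((529.2948608398438, 223.49017333984375), (215.59104919433594, 200.69775390625), 73.39111328125)
top [495. 254.] 993 zmax 0.978
   0.002 170 [ 0.5141 -0.3249  0.011 ] ((51
[... 1117 characters left out ...]
 [ 0.4997 -0.1268  0.0821] ((496.7284851074219, -130.87432861328125), (59.33064651489258, 11.669201850891113), 73.13565826416016)
   0.1 85 [ 0.5027 -0.1309  0.1147] ((501.68994140625, -132.62857055664062), (59.74159622192383, 9.666763305664062), 77.61129760742188)
   0.12 31 [ 0.4996 -0.1273  0.1339] ((503.1344909667969, -123.89118957519531), (36.8538932800293, 8.80669116973877), 57.34078598022461)
   0.148 122 [ 0.5022 -0.1327  0.1542] ((502.2667541503906, -132.9143829345703), (22.07207679748535, 11.76834487915039), 78.43696594238281)
top frame [  79  146  151  175 8167] 0.18089755683623965 ((528.72021484375, 222.32412719726562), (213.90553283691406, 199.71739196777344), 73.20523834228516)
```

View pics/crop.png

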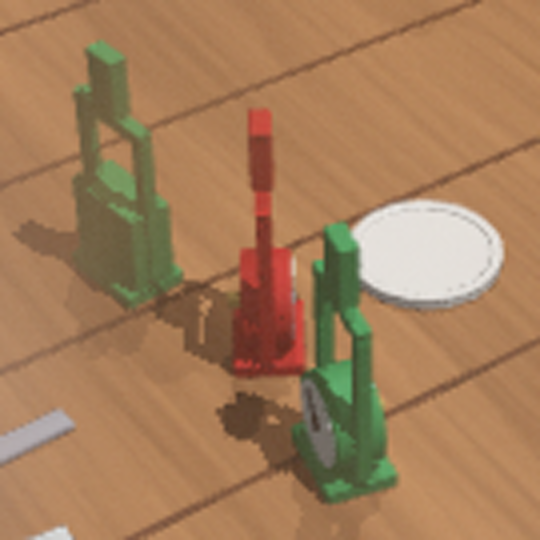

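The round gauge is the near green head, at scene (311,235) and top (376,262): it has a round body and a white dial. The one at scene (257,190) and top (497,253) is the square look-alike, and the middle one is red. The gauge tab is at about (0.502, -0.133) with top z 0.154, which matches the given height. Next I'll check the opening and the hook.

```bash
python3 - <<'E'
from h import *
t=np.radians(-16.7);X=np.array([np.cos(t),np.sin(t)]);Y=np.array([-X[1],X[0]])
C=np.array([.529,.223])
for n in("scene","top"):
    P=np.load(n+".npz")["P"]; D=P[...,:2]-C; x=D@X;y=D@Y;z=P[...,2]
    m=(abs(z-.18)<.006)
    for nm,a,b in(("x",x,y),("y",y,x)):
        s=m&(abs(b)<.05)&(abs(a)<.13)
        print(n,nm,"inner",a[s&(a<0)].max().round(4),a[s&(a>0)].min().round(4),"outer",a[s].min().round(4),a[s].max().round(4))
    s=(z>.11)&(z<.16)&(abs(x+.03)<.035)&(abs(y)<.04)
    print("hook n",s.sum(),"y med",np.median(y[s]).round(4),"x",x[s].min().round(4),x[s].max().round(4),"z",np.median(z[s]).round(4),z[s].max().round(4), "slope",np.polyfit(x[s],y[s],1).round(4))
print("descend bar xy",C+.033*X,"hook xy",C-.0425*X)
E
```

```text
scene x inner -0.0707 0.072 outer -0.1002 0.1007
scene y inner -0.0676 0.0711 outer -0.1071 0.1091
hook n 203 y med 0.0031 x -0.0646 -0.0079 z 0.1291 0.1424 slope [0.0089 0.003 ]
top x inner -0.0721 0.0721 outer -0.0999 0.1002
top y inner -0.0697 0.0687 outer -0.1078 0.1074
hook n 214 y med -0.0013 x -0.065 -0.0089 z 0.1303 0.1462 slope [-0.0139 -0.0015]
descend bar xy [0.56060814 0.2135171 ] hook xy [0.48829254 0.23521282]
```

>>> jog_arm:
  motion:
    - {"dz": 3.5, "dy": -2}
    - {"dz": 3.5, "dx": 1.0, "dy": -3.5, "turn": 0.02}
    - {"dx": 1.2, "dy": -3.9, "turn": 0.02}
    - {"dx": 1.2, "dy": -3.9, "turn": 0.02}
    - {"dx": 1.2, "dy": -3.9, "turn": 0.02}
    - {"dx": 1.2, "dy": -3.9, "turn": 0.02}
    - {"dx": 1.2, "dy": -3.9, "turn": 0.02}
    - {"dx": 1.2, "dy": -3.9, "turn": 0.02}
    - {"dx": 1.2, "dy": -3.9, "turn": 0.02}
    - {"dx": 1.2, "dy": -3.9, "turn": 0.02}
    - {"dx": 1.2, "dy": -3.9, "turn": 0.02}
    - {"dx": 1.2, "dy": -3.9, "turn": 0.013}
  fingers: 5.0
  grip_force: 40

```text
validation failed for argument at $.mo...
```

The opening and hook match the given sizes within 2 mm. The move was refused, so I'll give every key in each row.

>>> jog_arm:
  motion:
    - {"dx": 0, "dy": -2, "dz": 3.5, "turn": 0}
    - {"dx": 1, "dy": -3.5, "dz": 3.5, "turn": 0.02}
    - {"dx": 1.2, "dy": -3.9, "dz": 0, "turn": 0.02}
    - {"dx": 1.2, "dy": -3.9, "dz": 0, "turn": 0.02}
    - {"dx": 1.2, "dy": -3.9, "dz": 0, "turn": 0.02}
    - {"dx": 1.2, "dy": -3.9, "dz": 0, "turn": 0.02}
    - {"dx": 1.2, "dy": -3.9, "dz": 0, "turn": 0.02}
    - {"dx": 1.2, "dy": -3.9, "dz": 0, "turn": 0.02}
    - {"dx": 1.2, "dy": -3.9, "dz": 0, "turn": 0.02}
    - {"dx": 1.2, "dy": -3.9, "dz": 0, "turn": 0.02}
    - {"dx": 1.2, "dy": -3.9, "dz": 0, "turn": 0.02}
    - {"dx": 1.2, "dy": -3.9, "dz": 0, "turn": 0.013}
  fingers: 5.0
  grip_force: 40

```text
time: 1.1
tool_pos: [0.4092, 0.1728, 0.2948]
tcp_rot: [-0.338, -3.123, 0.0]
wrist_force: [1.1, 0.1, -0.3]
width: 0.586
```

>>> jog_arm:
  motion:
    - {"dx": 1.15, "dy": -3.75, "dz": 0, "turn": 0}
    - {"dx": 1.15, "dy": -3.75, "dz": 0, "turn": 0}
    - {"dx": 1.15, "dy": -3.75, "dz": 0, "turn": 0}
    - {"dx": 1.15, "dy": -3.75, "dz": 0, "turn": 0}
    - {"dx": 1.15, "dy": -3.75, "dz": 0, "turn": 0}
    - {"dx": 1.15, "dy": -3.75, "dz": 0, "turn": 0}
    - {"dx": 1.15, "dy": -3.75, "dz": 0, "turn": 0}
    - {"dx": 1.15, "dy": -3.75, "dz": -1, "turn": 0}
    - {"dx": 0, "dy": 0, "dz": -2.5, "turn": 0}
    - {"dx": 0, "dy": 0, "dz": -2.5, "turn": 0}
    - {"dx": 0, "dy": 0, "dz": 0, "turn": 0}
    - {"dx": 0, "dy": 0, "dz": 0, "turn": 0}

```text
time: 2.1
tool_pos: [0.4998, -0.125, 0.2332]
tcp_rot: [-0.34, -3.118, -0.001]
wrist_force: [-0.0, 0.3, 0.8]
width: 0.585
```

```bash
python3 - <<'E'
from h import *
print(bot.read_state()["tool_pos"])
p,d,f,i=cam("wrist"); P=pts(d,f,i); cv2.imwrite("pics/w1.png",p[:,:,::-1])
h=cv2.cvtColor(p,cv2.COLOR_RGB2HSV); m=cv2.inRange(h,(40,90,40),(85,255,255))>0
for lo,hi in((.148,.16),(.108,.12)):
    q=P[m&(P[...,2]>lo)&(P[...,2]<hi)]
    if len(q)>5: print(len(q),q.mean(0),cv2.minAreaRect((q[:,:2]*1000).astype(np.float32)))
E
```

```text
[ 0.49984425 -0.124987    0.23318181]
1258 [ 0.50839432 -0.19875318  0.15338264] ((510.21722412109375, -228.2001953125), (16.369108200073242, 213.310791015625), 4.071390628814697)
1569 [ 0.50874508 -0.20831997  0.11508214] ((508.18865966796875, -233.02072143554688), (23.379440307617188, 258.7961120605469), 2.5212018489837646)
```

View pics/w1.png

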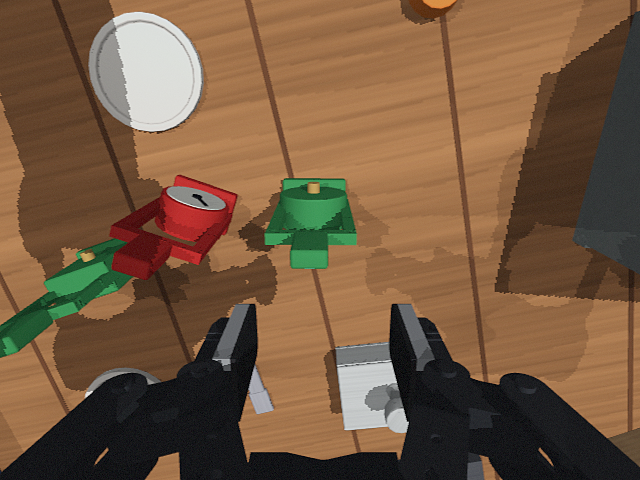

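The wrist view shows the gauge at (310,215) with its tab at (310,250), the red head at (175,230) and the square head at (70,290). I'll re-measure the gauge alone.

```bash
python3 - <<'E'
from h import *
p,d,f,i=cam("wrist"); P=pts(d,f,i)
h=cv2.cvtColor(p,cv2.COLOR_RGB2HSV); m=cv2.inRange(h,(40,90,40),(85,255,255))>0
for lo,hi in((.150,.16),(.112,.119)):
    q=P[m&(P[...,2]>lo)&(P[...,2]<hi)&(P[...,1]>-.175)]
    print(len(q),q.mean(0),cv2.minAreaRect((q[:,:2]*1000).astype(np.float32)))
r=cv2.inRange(h,(0,150,60),(5,255,255))>0
q=P[r&(P[...,2]>.118)&(P[...,2]<.16)]; print("red tab",q.min(0),q.max(0))
s=bot.read_state();print(s["tool_pos"],s["tcp_rot"])
E
```

```text
773 [ 0.50308693 -0.13307143  0.15403248] ((503.6243591308594, -133.35186767578125), (21.425336837768555, 12.166659355163574), 77.77693176269531)
779 [ 0.50343559 -0.13294588  0.11605658] ((503.31890869140625, -133.11398315429688), (59.773136138916016, 10.237555503845215), 77.07048797607422)
red tab [ 0.47129545 -0.25027031  0.11804527] [ 0.49565163 -0.2159877   0.15578543]
[ 0.50203382 -0.12507794  0.23632918] [ 3.38746481e-01  3.12198606e+00 -3.63403358e-04]
```

>>> jog_arm:
  motion:
    - {"dx": 0, "dy": -0.8, "dz": 0, "turn": 0}
    - {"dx": 0, "dy": 0, "dz": -2, "turn": 0}
    - {"dx": 0, "dy": 0, "dz": -2, "turn": 0}
    - {"dx": 0, "dy": 0, "dz": -2, "turn": 0}
    - {"dx": 0, "dy": 0, "dz": -2, "turn": 0}
    - {"dx": 0, "dy": 0, "dz": -1, "turn": 0}
    - {"dx": 0, "dy": 0, "dz": 0, "turn": 0}
    - {"dx": 0, "dy": 0, "dz": 0, "turn": 0}
    - {"dx": 0, "dy": 0, "dz": 0, "turn": 0}

```text
time: 2.95
tool_pos: [0.5029, -0.1337, 0.147]
tcp_rot: [0.339, 3.12, -0.001]
wrist_force: [-0.4, -0.1, 1.2]
width: 0.589
```

>>> jog_arm:
  motion:
    - {"dx": 0, "dy": 0, "dz": -1.2, "turn": 0}
    - {"dx": 0, "dy": 0, "dz": -1.0, "turn": 0}
    - {"dx": 0, "dy": 0, "dz": 0, "turn": 0}
    - {"dx": 0, "dy": 0, "dz": 0, "turn": 0}

```text
time: 3.28
tool_pos: [0.5005, -0.133, 0.122]
tcp_rot: [-0.34, -3.121, -0.001]
wrist_force: [-0.0, 0.5, 0.5]
width: 0.586
```

>>> jog_arm:
  motion:
    - {"dx": 0, "dy": 0, "dz": 0, "turn": 0}
    - {"dx": 0, "dy": 0, "dz": 0, "turn": 0}
    - {"dx": 0, "dy": 0, "dz": 0, "turn": 0}
    - {"dx": 0, "dy": 0, "dz": 0, "turn": 0}
    - {"dx": 0, "dy": 0, "dz": 0, "turn": 0}
    - {"dx": 0, "dy": 0, "dz": 0, "turn": 0}
  fingers: 0
  grip_force: 50

```text
time: 3.78
tool_pos: [0.5019, -0.1335, 0.1235]
tcp_rot: [0.34, 3.122, -0.0]
wrist_force: [0.2, 0.2, 1.1]
width: 0.247
```

Width 0.247, about 21 mm, so it has the tab. Now I'll lift.

>>> jog_arm:
  motion:
    - {"dx": 0, "dy": 0, "dz": 1.5, "turn": 0}
    - {"dx": 0, "dy": 0, "dz": 2.5, "turn": 0}
    - {"dx": 0, "dy": 0, "dz": 3, "turn": 0}
    - {"dx": 0, "dy": 0, "dz": 3, "turn": 0}
    - {"dx": 0, "dy": 0, "dz": 3, "turn": 0}
    - {"dx": 0, "dy": 0, "dz": 3, "turn": 0}
    - {"dx": 0, "dy": 0, "dz": 3, "turn": 0}
    - {"dx": 0, "dy": 0, "dz": 3, "turn": 0}
    - {"dx": 0, "dy": 0, "dz": 2, "turn": 0}
    - {"dx": 0, "dy": 0, "dz": 0.5, "turn": 0}
    - {"dx": 0, "dy": 0, "dz": 0, "turn": 0}
    - {"dx": 0, "dy": 0, "dz": 0, "turn": 0}

```text
time: 4.78
tool_pos: [0.5009, -0.133, 0.3665]
tcp_rot: [-0.34, -3.121, -0.001]
wrist_force: [0.5, -0.4, -2.7]
width: 0.248
```

>>> jog_arm:
  motion:
    - {"dx": 0.3, "dy": 1.5, "dz": 0, "turn": -0.02}
    - {"dx": 0.5, "dy": 3, "dz": 0, "turn": -0.02}
    - {"dx": 0.5, "dy": 3, "dz": 0, "turn": -0.02}
    - {"dx": 0.5, "dy": 3, "dz": 0, "turn": -0.017}
    - {"dx": 0.5, "dy": 3, "dz": 0, "turn": 0}
    - {"dx": 0.5, "dy": 3, "dz": 0, "turn": 0}
    - {"dx": 0.5, "dy": 3, "dz": 0, "turn": 0}
    - {"dx": 0.5, "dy": 3, "dz": 0, "turn": 0}
    - {"dx": 0.5, "dy": 3, "dz": 0, "turn": 0}
    - {"dx": 0.5, "dy": 3, "dz": 0, "turn": 0}
    - {"dx": 0.5, "dy": 3, "dz": 0, "turn": 0}
    - {"dx": 0.3, "dy": 1.5, "dz": 0, "turn": 0}

```text
time: 5.78
tool_pos: [0.5563, 0.1997, 0.3643]
tcp_rot: [-0.456, -3.103, 0.001]
wrist_force: [-0.0, -0.7, -2.6]
width: 0.25
```

>>> jog_arm:
  motion:
    - {"dx": 0.2, "dy": 1.2, "dz": 0, "turn": 0}
    - {"dx": 0, "dy": 0, "dz": 0, "turn": 0}
    - {"dx": 0, "dy": 0, "dz": 0, "turn": 0}
    - {"dx": 0, "dy": 0, "dz": 0, "turn": 0}
    - {"dx": 0, "dy": 0, "dz": 0, "turn": 0}
    - {"dx": 0, "dy": 0, "dz": 0, "turn": 0}

```text
time: 6.28
tool_pos: [0.5596, 0.2075, 0.3684]
tcp_rot: [0.462, 3.107, -0.0]
wrist_force: [-0.8, -0.6, -2.3]
width: 0.247
```

```bash
python3 - <<'E'
from h import *
s=bot.read_state();print(s["tool_pos"],s["tcp_rot"],s["width"])
o=[]
for n in("scene","top"):
    p,d,f,i=cam(n);P=pts(d,f,i);o.append(p[:,120:520] if n=="scene" else p[:,:400])
    h=cv2.cvtColor(p,cv2.COLOR_RGB2HSV); m=(cv2.inRange(h,(40,90,40),(85,255,255))>0)&(P[...,1]>.1)&(P[...,2]>.1)&(P[...,2]<.45)
    q=P[m]; print(n,len(q),q.min(0),q.max(0))
    zb=s["tool_pos"][2]-.1235
    for lo,hi in((0,.02),(.02,.06),(.065,.1),(.1,.12)):
        w=q[(q[:,2]-zb>lo-.002)&(q[:,2]-zb<hi)]
        if len(w)>5: print("  ",lo,len(w),w.mean(0).round(4),cv2.minAreaRect((w[:,:2]*1000).astype(np.float32)))
cv2.imwrite("pics/c2.png",np.hstack(o)[:,:,::-1])
E
```

```text
[0.55956366 0.20747507 0.36840455] [ 4.62227088e-01  3.10699587e+00 -3.18717909e-04] 0.24746309545496545
scene 1154 [0.54515569 0.17956889 0.24584035] [0.58716578 0.24033313 0.39943475]
   0 180 [0.568  0.2335 0.2537] ((568.5379028320312, 231.86965942382812), (11.401649475097656, 39.11362075805664), 75.26693725585938)
   0.02 334 [0.5657 0.2243 0.291 ] ((561.3829345703125, 212.32492065429688), (54.608497619628906, 27.368698120117188), 71.07337188720703)
   0.065 147 [0.5613 0.2085 0.3264] ((561.3246459960938, 209.2041015625), (59.99357223510742, 7.941957473754883), 73.46768951416016)
   0.1 171 [0.5646 0.2155 0.3562] ((562.5028686523438, 208.85528564453125), (60.08171081542969, 8.726367950439453), 76.28936767578125)
top 863 [0.53370681 0.17333976 0.24886679] [0.58242481 0.23859488 0.41669419]
   0 273 [0.548  0.1987 0.2556] ((559.5438842773438, 206.62991333007812), (57.40243911743164, 39.00764465332031), 73.03475189208984)
   0.02 328 [0.5518 0.1927 0.2948] ((558.8895874023438, 204.3722381591797), (54.10756301879883, 27.386428833007812), 72.91426849365234)
   0.065 69 [0.552  0.1941 0.3185] ((552.4923706054688, 196.59597778320312), (33.81540298461914, 23.471965789794922), 60.078590393066406)
   0.1 67 [0.552  0.1814 0.358 ] ((552.4022827148438, 182.23681640625), (7.542530059814453, 8.195859909057617), 69.7857666015625)
```

View pics/c2.png

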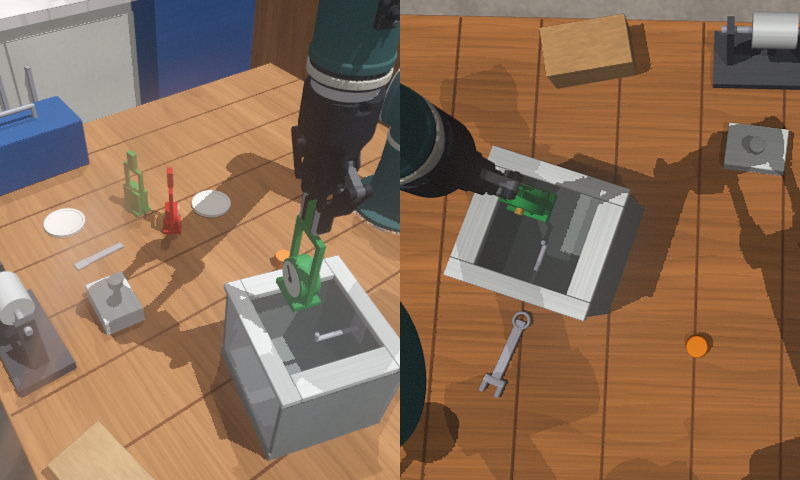

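The gauge hangs upright in the grip, with its dial facing away from the robot. It is above the opening at about (0.560, 0.208), bottom z about 0.245. I'll correct y and descend.

>>> jog_arm:
  motion:
    - {"dx": 0.1, "dy": 0.6, "dz": 0, "turn": 0}
    - {"dx": 0, "dy": 0, "dz": 0, "turn": 0}
    - {"dx": 0, "dy": 0, "dz": -2, "turn": 0}
    - {"dx": 0, "dy": 0, "dz": -2, "turn": 0}
    - {"dx": 0, "dy": 0, "dz": -2, "turn": 0}
    - {"dx": 0, "dy": 0, "dz": -2, "turn": 0}
    - {"dx": 0, "dy": 0, "dz": -2, "turn": 0}
    - {"dx": 0, "dy": 0, "dz": -2, "turn": 0}
    - {"dx": 0, "dy": 0, "dz": -2, "turn": 0}
    - {"dx": 0, "dy": 0, "dz": 0, "turn": 0}
    - {"dx": 0, "dy": 0, "dz": 0, "turn": 0}
    - {"dx": 0, "dy": 0, "dz": 0, "turn": 0}

```text
time: 7.38
tool_pos: [0.5612, 0.215, 0.2294]
tcp_rot: [0.459, 3.106, 0.001]
wrist_force: [1.2, 0.5, -1.4]
width: 0.247
```

>>> jog_arm:
  motion:
    - {"dx": 0, "dy": 0, "dz": -1.5, "turn": 0}
    - {"dx": 0, "dy": 0, "dz": -1.5, "turn": 0}
    - {"dx": 0, "dy": 0, "dz": -1.5, "turn": 0}
    - {"dx": 0, "dy": 0, "dz": -1.4, "turn": 0}
    - {"dx": 0, "dy": 0, "dz": 0, "turn": 0}
    - {"dx": 0, "dy": 0, "dz": 0, "turn": 0}
    - {"dx": 0, "dy": 0, "dz": 0, "turn": 0}
    - {"dx": 0, "dy": 0, "dz": 0, "turn": 0}
    - {"dx": 0, "dy": 0, "dz": 0, "turn": 0}
    - {"dx": 0, "dy": 0, "dz": 0, "turn": 0}

```text
time: 8.22
tool_pos: [0.5612, 0.2149, 0.1704]
tcp_rot: [0.46, 3.106, 0.001]
wrist_force: [-0.0, 0.3, -2.6]
width: 0.246
```

```bash
python3 - <<'E'
from h import *
s=bot.read_state();print(s["tool_pos"],s["tcp_rot"],s["width"])
p,d,f,i=cam("scene");P=pts(d,f,i)
h=cv2.cvtColor(p,cv2.COLOR_RGB2HSV); m=(cv2.inRange(h,(40,90,40),(85,255,255))>0)&(P[...,1]>.1)&(P[...,2]<.4)
q=P[m]; z=q[:,2]
w=q[(z>.14)&(z<.17)]; print(w.mean(0),z.max(),cv2.minAreaRect((w[:,:2]*1000).astype(np.float32)))
cv2.imwrite("pics/c3.png",cv2.resize(p[230:420,330:540],None,fx=3,fy=3)[:,:,::-1])
E
```

```text
[0.56121181 0.21494374 0.17040095] [4.59563011e-01 3.10602835e+00 1.36091925e-03] 0.24632811024580042
[0.56952088 0.23678869 0.15643239] 0.20228671882310298 ((563.3497314453125, 216.603515625), (61.861572265625, 8.691563606262207), 74.20050048828125)
```

View pics/c3.png

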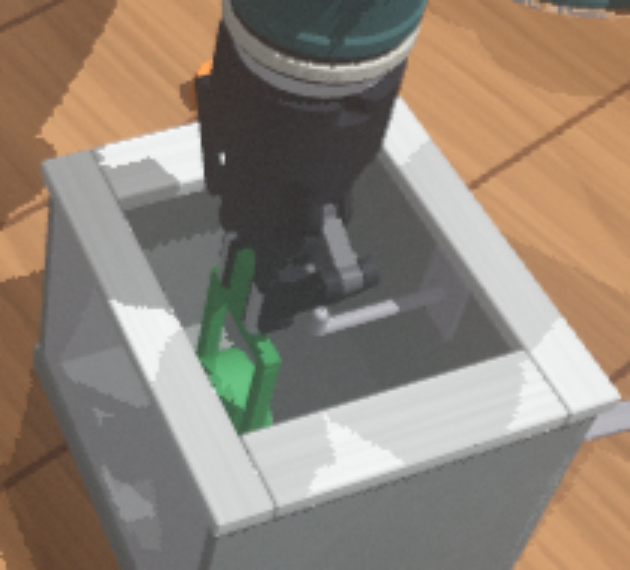

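The gauge is inside the opening, in line with the hook whose tip is at crop (320,318). The bar underside is at z about 0.155, so I'll slide it onto the hook.

>>> jog_arm:
  motion:
    - {"dx": -0.7, "dy": 0.21, "dz": 0, "turn": 0}
    - {"dx": -0.7, "dy": 0.21, "dz": 0, "turn": 0}
    - {"dx": -0.7, "dy": 0.21, "dz": 0, "turn": 0}
    - {"dx": -0.7, "dy": 0.21, "dz": 0, "turn": 0}
    - {"dx": -0.7, "dy": 0.21, "dz": 0, "turn": 0}
    - {"dx": -0.7, "dy": 0.21, "dz": 0, "turn": 0}
    - {"dx": -0.7, "dy": 0.21, "dz": 0, "turn": 0}
    - {"dx": -0.7, "dy": 0.21, "dz": 0, "turn": 0}
    - {"dx": -0.7, "dy": 0.21, "dz": 0, "turn": 0}
    - {"dx": -0.7, "dy": 0.21, "dz": 0, "turn": 0}
    - {"dx": 0, "dy": 0, "dz": 0, "turn": 0}
    - {"dx": 0, "dy": 0, "dz": 0, "turn": 0}

```text
time: 9.27
tool_pos: [0.4902, 0.2359, 0.1692]
tcp_rot: [0.459, 3.108, 0.0]
wrist_force: [-0.1, 0.5, -1.4]
width: 0.25
```

>>> jog_arm:
  motion:
    - {"dx": 0, "dy": 0, "dz": 0, "turn": 0}
    - {"dx": 0, "dy": 0, "dz": 0, "turn": 0}
    - {"dx": 0, "dy": 0, "dz": -0.7, "turn": 0}
    - {"dx": 0, "dy": 0, "dz": -0.7, "turn": 0}
    - {"dx": 0, "dy": 0, "dz": -0.5, "turn": 0}
    - {"dx": 0, "dy": 0, "dz": 0, "turn": 0}
    - {"dx": 0, "dy": 0, "dz": 0, "turn": 0}
    - {"dx": 0, "dy": 0, "dz": 0, "turn": 0}
    - {"dx": 0, "dy": 0, "dz": 0, "turn": 0}

```text
time: 10.02
tool_pos: [0.4908, 0.2358, 0.1504]
tcp_rot: [0.46, 3.107, 0.0]
wrist_force: [-0.8, -0.5, -1.3]
width: 0.245
```

```bash
python3 - <<'E'
from h import *
s=bot.read_state();print(s["tool_pos"],s["tcp_rot"],s["width"],s["wrist_force"])
D=s["tool_pos"][:2]-np.array([.529,.223]);X=np.array([.958,-.287]);print("frame xy",D@X,D@[.287,.958])
o=[]
for n,r in(("scene",(slice(230,430),slice(340,540))),("top",(slice(140,340),slice(40,240)))):
    p,d,f,i=cam(n);P=pts(d,f,i)
    h=cv2.cvtColor(p,cv2.COLOR_RGB2HSV); m=(cv2.inRange(h,(40,90,40),(85,255,255))>0)&(P[...,1]>.1)&(P[...,2]<.4)
    q=P[m];print(n,len(q),q[:,2].max())
    o.append(cv2.resize(p[r],(400,400)))
cv2.imwrite("pics/c4.png",np.hstack(o)[:,:,::-1])
E
```

```text
[0.49077272 0.23582133 0.15038989] [4.59787398e-01 3.10735517e+00 3.86825090e-04] 0.24528540878692484 [-0.8215321  -0.4623594  -1.28023157]
frame xy -0.040301453599441754 0.001311601658525443
scene 493 0.1820094248069587
top 104 0.37857717384315154
```

View pics/c4.png

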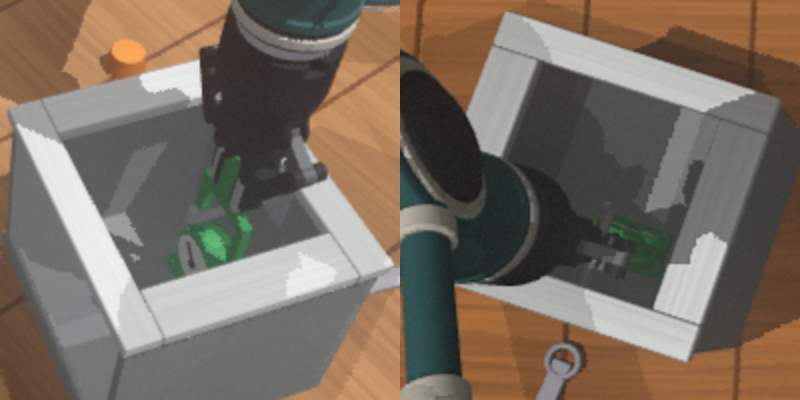

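The hook now passes through the bail window. The tab top is at 0.182, against 0.176 when hung, so I'll lower about 5 mm more.

>>> jog_arm:
  motion:
    - {"dx": 0, "dy": 0, "dz": -0.2, "turn": 0}
    - {"dx": 0, "dy": 0, "dz": -0.2, "turn": 0}
    - {"dx": 0, "dy": 0, "dz": -0.1, "turn": 0}
    - {"dx": 0, "dy": 0, "dz": 0, "turn": 0}
    - {"dx": 0, "dy": 0, "dz": 0, "turn": 0}
    - {"dx": 0, "dy": 0, "dz": 0, "turn": 0}

```text
time: 10.62
tool_pos: [0.4906, 0.2358, 0.1454]
tcp_rot: [0.46, 3.108, 0.0]
wrist_force: [-0.7, 0.1, 0.1]
width: 0.25
```

>>> jog_arm:
  motion:
    - {"dx": 0, "dy": 0, "dz": -0.1, "turn": 0}
    - {"dx": 0, "dy": 0, "dz": 0, "turn": 0}
    - {"dx": 0, "dy": 0, "dz": 0, "turn": 0}
    - {"dx": 0, "dy": 0, "dz": 0, "turn": 0}

```text
time: 10.95
tool_pos: [0.4907, 0.2358, 0.1452]
tcp_rot: [0.46, 3.107, 0.0]
wrist_force: [-2.3, -0.6, 5.8]
width: 0.249
```

Now it rests on the hook (Fz +5.8 N). I'll open the fingers partway and rise straight up.

>>> jog_arm:
  motion:
    - {"dx": 0, "dy": 0, "dz": 0.05, "turn": 0}
    - {"dx": 0, "dy": 0, "dz": 0, "turn": 0}
    - {"dx": 0, "dy": 0, "dz": 0, "turn": 0}
    - {"dx": 0, "dy": 0, "dz": 0, "turn": 0}
    - {"dx": 0, "dy": 0, "dz": 0, "turn": 0}
    - {"dx": 0, "dy": 0, "dz": 0, "turn": 0}
  fingers: 4.5

```text
time: 11.45
tool_pos: [0.4905, 0.2357, 0.1445]
tcp_rot: [-0.46, -3.108, 0.0]
wrist_force: [0.1, -0.2, -0.5]
width: 0.527
```

>>> jog_arm:
  motion:
    - {"dx": 0, "dy": 0, "dz": 0.5, "turn": 0}
    - {"dx": 0, "dy": 0, "dz": 1, "turn": 0}
    - {"dx": 0, "dy": 0, "dz": 1.5, "turn": 0}
    - {"dx": 0, "dy": 0, "dz": 1.5, "turn": 0}
    - {"dx": 0, "dy": 0, "dz": 2, "turn": 0}
    - {"dx": 0, "dy": 0, "dz": 3, "turn": 0}
    - {"dx": 0, "dy": 0, "dz": 3, "turn": 0}
    - {"dx": 0, "dy": 0, "dz": 3, "turn": 0}
    - {"dx": 0, "dy": 0, "dz": 0, "turn": 0}
    - {"dx": 0, "dy": 0, "dz": 0, "turn": 0}
    - {"dx": 0, "dy": 0, "dz": 0, "turn": 0}
    - {"dx": 0, "dy": 0, "dz": 0, "turn": 0}

```text
time: 12.45
tool_pos: [0.4897, 0.2354, 0.2983]
tcp_rot: [-0.46, -3.106, 0.002]
wrist_force: [0.7, -0.4, -0.2]
width: 0.529
```

```bash
python3 - <<'E'
from h import *
s=bot.read_state();print(s["time"],s["tool_pos"],s["width"],s["wrist_force"])
for k in range(2):
    p,d,f,i=cam("scene");P=pts(d,f,i)
    h=cv2.cvtColor(p,cv2.COLOR_RGB2HSV); g=cv2.inRange(h,(40,90,40),(85,255,255))>0
    q=P[g&(P[...,1]>.1)&(P[...,2]<.25)];z=q[:,2]
    print(len(q),z.max())
    for lo,hi in((.13,.139),(.142,.17),(.172,.18)):
        w=q[(z>lo)&(z<hi)]; 
        if len(w): 
            c=cv2.minAreaRect((w[:,:2]*1000).astype(np.float32));D=np.array(c[0])/1000-[.529,.223]
            print(lo,len(w),c,"hook xy",D@[.958,-.287]+.0425,D@[.287,.958])
b=np.load("scene.npz");hb=cv2.cvtColor(b["p"],cv2.COLOR_RGB2HSV)
def blk(P,h):
    q=P[(cv2.inRange(h,(38,60,40),(85,255,255))>0)&(P[...,1]<-.28)&(P[...,1]>-.4)&(P[...,2]>.14)&(P[...,2]<.16)]; return len(q),q.mean(0)
print(blk(b["P"],hb),blk(P,h))
cv2.imwrite("pics/c5.png",cv2.resize(p[230:430,340:540],(600,600))[:,:,::-1])
E
```

```text
12.45 [0.48970035 0.2353848  0.29834936] 0.528999571050839 [ 0.71278324 -0.36364111 -0.21003724]
518 0.17867578908228546
0.13 107 ((492.554443359375, 237.50033569335938), (61.05738830566406, 8.601837158203125), 73.63323974609375) hook xy 0.0034235603942870743 0.0034314468383788922
0.142 51 ((493.4174499511719, 238.5943603515625), (22.022151947021484, 8.003511428833008), 76.03740692138672) hook xy 0.003936335632324192 0.0047272053527831984
0.172 94 ((492.9643859863281, 238.59510803222656), (21.206192016601562, 11.07342529296875), 70.01286315917969) hook xy 0.0035020857696533153 0.004597892272949203
524 0.17767557626562272
0.13 105 ((492.3787841796875, 238.4127960205078), (61.31573486328125, 8.553609848022461), 73.09956359863281) hook xy 0.002993402786254873 0.004255169647216775
0.142 47 ((495.7694091796875, 248.1995391845703), (2.881744384765625, 7.581952095031738), 74.58186340332031) hook xy 0.003432826248168916 0.014603978973388644
0.172 95 ((492.80218505859375, 238.54200744628906), (21.79155158996582, 11.618485450744629), 75.88511657714844) hook xy 0.003361937149047825 0.004500470245361315
(29, array([ 0.51962867, -0.33008832,  0.15253245])) (29, array([ 0.51981392, -0.32971552,  0.15281327]))
```

View pics/c5.png

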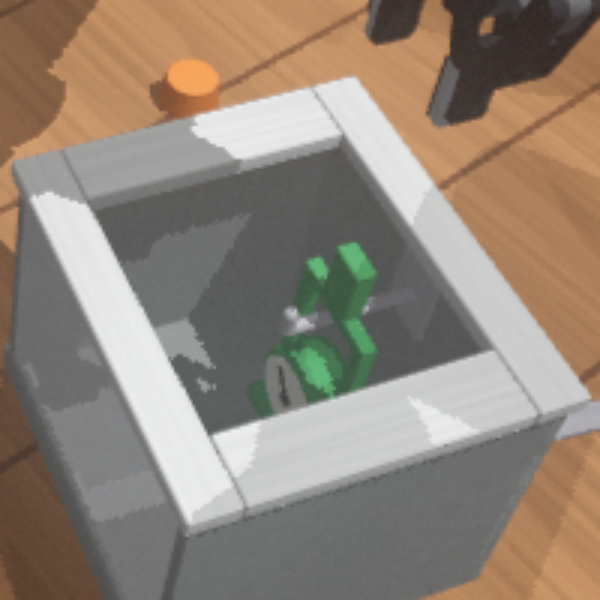

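The gauge hangs upright on the hook: the hook tip shows through the bail window at crop (293,320), the tab top is at z about 0.177, and the gripper is clear. I'll hand in.

```bash
python3 -c "
from h import *
print(bot.finish_job())"
```

```text
the job is handed in; nothing more can be done
None
```

The green gauge with the round dial is hanging upright on the hook inside the cabinet. The gripper has let go and is clear above it. I handed the job in at about 12.6 s; no verdict was reported.

- **What I did:** I gripped the gauge by its tab, lowered it through the opening at about x +33 mm, slid it over the upturned end of the hook and set it down. I then opened the fingers partway and rose straight up.
- **Gauge position:** The bail bar is about 3 mm along and 4 mm across from the hook's origin. The tab top is at 0.177–0.179 m, against 0.176 m expected. Two pictures 0.05 s apart agreed within about 1 mm, and the bail and tab line up vertically.
- **Square-bodied head:** It is within 0.5 mm of where it started.
- **Frame contact:** I saw none. The largest wrist force I read was about 6 N, when the bail touched down on the hook.
- **Disagreements:** The first move call was refused because rows left out some values, and it cost no time. The scene camera reads about 3 mm to one side across the hook compared with the top camera, well inside the 22 mm allowed.

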